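# Key and pulley onto the herb mill shaft

### The job

The herb mill's drive pulley is off for cleaning: put it back. Stand the brass key in the slot of the mill's upright shaft until it rests on the bottom of the slot, let go of it, then slide the pulley down over shaft and key with its keyway on the key, press it fully home on the shaft's shoulder and leave it there. The shaft may stand turned, so feel for the slot and work gently: never force key or pulley, and leave the jar, the bottle, the mortar and the herb packet where they are.

Things in the scene. Friction and masses are not known exactly. Their poses are not given: they have to be found in the camera images.
- mill: the herb mill, fixed on the counter: white box 150 (x) x 130 (y) x 52 mm high (steel disc on top 55 mm), switch and knob on its front, the -x side, roughly towards the robot. Origin on the counter under its centre; the shaft stands on its z axis. The shaft turns stiffly about z (drag 0.2 N m) and stays put; its angle is NOT measured: the slot points along the mill's -x give or take 0.9 rad
- shaft_end (a point): end of the upright steel shaft, on its axis, 101 mm above the counter; axes of the mill, not of the shaft. Shaft 26 mm across, end chamfered 1.5 mm. The key slot is an upright groove in its side, 10.4 mm wide, open outwards and at the end; its flat floor is 6 mm from the axis
- slot_bottom (a point): point on the shaft's axis at the height of the slot's bottom, 57 mm. Below the shoulder's top the slot is a closed pocket 14 mm deep, 7 to 23 mm from the axis (mouth a little wider). The key belongs there upright, its centre 15 mm from the axis, its x along the radius; then 26 mm of it stand above the shoulder, its top 4 mm below the shaft's end, and 9 mm of it stand proud of the shaft's side
- shoulder_top (a point): point on the shaft's axis at the top of its round shoulder (54 mm across, 71 mm above the counter): the pulley's underside rests here when home. Across from the slot a sprung brass pad 6 mm wide, ramped at its top 20 mm above this, stands 3.5 mm proud of the shaft and is pushed out with 5 to 9 N; it drags in the bore, so the pulley does not fall home: the last 18 mm need a push of some 5 to 15 N
- key: the loose brass drive key, a bar 14 (x) x 8 (y) x 40 mm (z), edges chamfered 0.8 mm, 40 g; origin at the centre of its lower end. It starts upright in the block and fits the slot either way round. Held by the outer 9 mm of its 14 mm width, it can be lowered to the bottom of the slot with the fingers passing outside the shaft
- key_block: fixed wooden block 60 (x) x 70 (y) x 20 mm that holds the key at first; origin at the centre of its underside. The key stands in a pocket at x = 0, y = -12 mm, its axes along the block's, its lower end 8 mm above the counter, 28 mm of it standing out
- pulley: the loose drive pulley, lying flat, 0.28 to 0.42 kg: black grooved rim 84 mm across, 22 mm high; on it an aluminium boss 55 mm across up to 42 mm, to be held by. Bore 28.5 mm along z; the keyway in the bore, on the +x side (yellow line on the rim), is 10.8 mm wide, out to 24.5 mm from the axis; both chamfered 1.2 mm below. Origin at the centre of the underside
- jar_a: bystander, loose: spice jar with red cap, 45 mm across, 106 mm high; origin at the centre of its underside
- tincture_bottle: bystander, loose: small dark bottle, 28 mm across, 69 mm high; origin at the centre of its underside
- mortar: bystander, loose: small bronze mortar, 56 mm across, 55 mm high; origin at the centre of its underside
- packet: bystander, loose: brown paper herb packet, 68 x 84 x 52 mm; origin at the centre of its underside
Mind the look-alikes: they are no part of the job. Of the things that look like the mill, the larger one is meant.

How it is judged:
On the way:
1. the key stands upright on the bottom of the shaft's slot, released (z of key in the frame of mill below 0.0595 m and horizontal distance between key and mill between 0.0115 and 0.0185 m and angle between key's own z axis and vertical below 0.1 rad and contact force between the fingers and key below 0.2 N), for 0.2 s.
At the end, for the whole second after the job is handed in: Key standing on the slot's bottom (within 2.5 mm, centre 11.5 to 18.5 mm from the shaft's axis, upright within 0.1 rad); pulley over shaft and key on the shoulder (within 1.5 mm, centred within 3 mm, level within 0.06 rad, keyway on the key within 0.3 rad), released and at rest (z of key in the frame of mill below 0.0595 m and horizontal distance between key and mill between 0.0115 and 0.0185 m and angle between key's own z axis and vertical below 0.1 rad and z of pulley in the frame of mill below 0.0725 m and horizontal distance between pulley and mill below 0.003 m and angle between pulley's own z axis and vertical below 0.06 rad and angle between the x axis of key and the x axis of pulley, either way round below 0.3 rad and linear speed of pulley below 0.01 m/s and contact force between the fingers and pulley below 0.2 N); the robot touches nothing.
It fails at once if the key is pressed on the mill with more than 30 N (contact force between key and mill above 30 N).
It fails at once if the pulley is pressed on the mill with more than 40 N (contact force between pulley and mill above 40 N).
It fails at once if the pulley is pressed on the key with more than 25 N (contact force between pulley and key above 25 N).
It fails at once if the jar, the bottle, the mortar or the packet is moved by more than 20 mm (distance of any of jar_a, tincture_bottle, mortar, packet from where it was at the start of the episode above 0.02 m).
It also fails if it takes over 72 s, if anything falls off the work surface, if the arm or the gripper's body presses on something with over 40 N, if the wrist force passes 120 N, or if a joint passes its speed limit or range.

### The arm

A 6-joint arm with a two-finger parallel gripper is mounted at the origin on a cart in front of the work surface, level with it; the furniture and walls round the work are solid. World frame = base frame: x ahead of the robot, y to its left, z up, the work surface at z = 0. Lengths are in m, angles in rad, forces in N, time in s.
With the tool pointing down it reaches from about 0.425 to 0.95 m from the base axis. Payload 3.5 kg.
Tool frame: the origin (TCP) lies between the finger pads; the fingertips stand 22 mm ahead of it and the grasp point (between the pads) lies 3 mm ahead of it (ctrl.nose_length is the z of the fingertips in the tool frame, in m); z points along the fingers, y is the line along which they close (so a half turn about z gives the same grasp; the last joint's range is limited). The gripper opens to 85 mm and grips with 20 to 120 N. Pads are 22 mm wide; open, the fingers measure 114 mm over their backs; the gripper's body (76 mm by 85 mm) begins 54 mm behind the grasp point. The pads swing forward as they close: fully open they stand 13 mm farther back than shut.
Start: joints at [-1.476, 0.286, 1.577, -0, 1.279, -0.15], TCP at [0.164, -0.655, 0.253] pointing down, gripper open.
Joint ranges: [-2.77, 2.77], [-0.9, 2.22], [0.21, 2.48], [-1.53, 4.67], [0.24, 2.81], [-2.84, 2.84]. Speed limits (rad/s): [2.79, 2.79, 3.14, 3.14, 3.14, 3.14].

### API

Orientations are given as a unit quaternion [x, y, z, w].
In Python, from plant import ctrl gives the robot as it stands. The module is installed in compiled form; this text tells all that it offers.
- The arm moves only by the tool send_rows, never from a script. Its argument "rows" is text: rows parted by semicolons, each of 7 numbers parted by spaces: the turn, a rotation vector about the tool's x, y, z in degrees, then the shift along the tool's x, y, z in mm, then the opening, from -1 (shut) to 1 (fully open). A call has 1 to 8 rows; each row is the pose to reach, as a shift and turn from the pose commanded when the call began, along the tool's axes at that moment; what a row does not reach only later rows make up. A row lasts 1/8 s, in which the tool goes at most 62.5 mm and 10.7 degrees, less where a joint would pass 70% of its speed; a pose out of reach is approached as far as the arm can. A call with a gripper value outside its range is refused whole. The fingers move at their own pace and stop on an object; "grip_force" is the grip in N (left out, the last holds). Time passes only in rows, so rows that repeat a pose let the fingers close. It gives the time, the measured TCP pose, the force, the opening and the grip force at its end, in the units of the state.
- ctrl.get_state(): the state, without advancing time (a new reading comes with each control period).
- ctrl.read_camera(name): name is "scene" or "side" or "wrist"; returns a dict with "color" (400x640x3 uint8, red, green, blue), "fx", "fy", "cx", "cy" (pixels), "extrinsics" (4x4, takes a point from world to camera coordinates). Camera axes: x right, y down, z forward; pixel columns grow to the right and rows downward; lengths in m; the calibration is good to about 2 mm. A picture is of the moment at which its call begins. There is no depth.
- ctrl.sign_off(): hands the job in; it is judged then, once.
Trained networks look in a picture, given as the dict that the camera call returned (one of the last four; its "shot" number tells which), for a name from the list of things; names that differ only in an ending like _2 or _b are one class to them, and where a whole thing is asked for, a point or a joint stands for the part that bears it (a point fixed in the world has none). Each returns a list of dicts, best first, with "p" (0 to 1); they miss things now and then, are a little off and sometimes report something else, mostly with a low value. They report only what shows in the picture. A call takes as long as a camera call. They do not tell look-alikes from the thing itself.
- ctrl.look_for(picture, target): "position" ([x, y, z] in m, in the coordinates of the camera as it stood for that picture, good to about 4 mm: the middle of the surface that is visible of it).
The state is a dict: "time": time; "qpos": joint angles; "dq": joint speeds; "joint_efforts": joint torques, N m; "eef_pos": TCP position; "tcp_rot": TCP orientation; "contact_force": force on the tool from outside, world axes, zero at the start; "wrist_torque": the same for the moment, N m; "opening": opening from 0.0 (shut) to 1.0 (fully open); "finger_force": force on a finger pad.
Only numpy, scipy, OpenCV 4.12 (cv2) and the standard library are available. Lean on these libraries where they do the work, as an engineer would, in place of code of your own. Each camera call takes 0.05 s, during which the arm holds its last target. There are 200 camera calls.

## Working session

There is one attempt and no reset: what is moved stays moved. The work goes in short steps, Python scripts to look and compute and a tool call to move; the robot and the scene stay as the last step left them, time stands still between calls to the robot, and variables do not carry over. Pictures are saved under pics/ and viewed, at most 10 in all, crops included, and the job is handed in when it is done.

Besides the shell and the picture viewer there is one more tool, called after "Call:" by a JSON object that holds its "method" and its "body", one argument or row to a line. send_rows: Moves the arm, as the interface text tells. Its arguments: {"type":"object","properties":{"rows":{"type":"string"},"grip_force":{"type":"number"}},"required":["rows"]}

```bash
mkdir -p pics
cat > h.py <<'E'
import numpy as np, cv2
from plant import ctrl
from scipy.spatial.transform import Rotation as R
def shot(n,save=None):
    p=ctrl.read_camera(n)
    if save: cv2.imwrite(f'pics/{save}.png',p['color'][:,:,::-1])
    return p
def w(p,c):  # camera->world
    return (np.linalg.inv(p['extrinsics'])@np.r_[c,1])[:3]
def px(p,X):
    c=(p['extrinsics']@np.r_[X,1])[:3]; return np.array([p['fx']*c[0]/c[2]+p['cx'],p['fy']*c[1]/c[2]+p['cy']])
def ray(p,u,v,z): # pixel -> world at height z
    E=np.linalg.inv(p['extrinsics']); d=E[:3,:3]@[(u-p['cx'])/p['fx'],(v-p['cy'])/p['fy'],1]; o=E[:3,3]
    return o+d*(z-o[2])/d[2]
def tool(Xw): # world point -> tool frame mm
    s=ctrl.get_state(); return R.from_quat(s['tcp_rot']).inv().apply(np.array(Xw)-s['eef_pos'])*1000
E
python3 - <<'E'
from h import *
for n in ('scene','side'):
    p=shot(n,n+'0'); print(n,'cam at',np.linalg.inv(p['extrinsics'])[:3,3].round(3))
    for t in ('mill','shaft_end','shoulder_top','key','key_block','pulley','jar_a','tincture_bottle','mortar','packet'):
        for d in ctrl.look_for(p,t)[:3]:
            X=w(p,d['position']); print(t,round(d['p'],2),X.round(3),px(p,X).round())
s=ctrl.get_state();print(s['time'],s['tcp_rot'],s['contact_force'],s['opening'], ctrl.nose_length)
print(R.from_quat(s['tcp_rot']).as_matrix().round(2))
E
```

```text
scene cam at [0.125 0.613 0.985]
mill 0.64 [ 0.365 -0.178  0.042] [404. 191.]
mill 0.58 [0.451 0.237 0.023] [310. 276.]
mill 0.56 [ 0.495 -0.005  0.056] [343. 206.]
shaft_end 0.95 [ 0.365 -0.18   0.043] [404. 191.]
shaft_end 0.74 [ 0.493 -0.004  0.052] [343. 207.]
shoulder_top 0.83 [ 0.492 -0.002  0.049] [343. 209.]
shoulder_top 0.81 [ 0.364 -0.178  0.04 ] [404. 192.]
shoulder_top 0.64 [0.452 0.237 0.024] [309. 276.]
pulley 0.75 [0.728 0.173 0.078] [249. 207.]
pulley 0.62 [0.449 0.235 0.021] [311. 276.]
jar_a 0.63 [0.728 0.175 0.076] [248. 208.]
mortar 0.58 [ 0.459 -0.424  0.038] [411. 140.]
packet 0.95 [0.433 0.43  0.041] [271. 334.]
side cam at [ 0.264 -1.122  1.092]
mill 0.77 [ 0.498 -0.055  0.051] [319. 224.]
mill 0.69 [ 0.371 -0.216  0.036] [293. 266.]
shaft_end 0.96 [ 0.367 -0.219  0.04 ] [292. 266.]
shaft_end 0.79 [ 0.497 -0.051  0.049] [319. 224.]
shaft_end 0.34 [ 0.72  -0.183  0.041] [389. 239.]
shoulder_top 0.76 [ 0.365 -0.222  0.034] [292. 268.]
shoulder_top 0.71 [ 0.508 -0.289  0.018] [339. 278.]
shoulder_top 0.69 [ 0.495 -0.054  0.049] [318. 224.]
key_block 0.66 [ 0.508 -0.293  0.018] [339. 279.]
pulley 0.81 [0.452 0.21  0.027] [294. 187.]
jar_a 0.76 [0.733 0.147 0.062] [363. 179.]
tincture_bottle 0.48 [ 0.719 -0.185  0.042] [389. 239.]
mortar 0.7 [ 0.457 -0.425  0.031] [335. 314.]
packet 0.71 [0.436 0.406 0.031] [282. 161.]
1.1 [ 9.92517709e-01  1.22100755e-01  2.33231054e-05 -4.15769096e-05] [-0.31051895  0.10204298  0.4333614 ] 0.9986636980808281 0.022
[[ 0.97  0.24  0.  ]
 [ 0.24 -0.97  0.  ]
 [ 0.   -0.   -1.  ]]
```

Run:
```python
import cv2,numpy as np
a=cv2.imread('pics/scene0.png')[110:370,200:480];b=cv2.imread('pics/side0.png')[130:350,220:440]
cv2.imwrite('pics/a1.png',cv2.resize(a,(646,600),interpolation=cv2.INTER_CUBIC));cv2.imwrite('pics/b1.png',cv2.resize(b,(600,600),interpolation=cv2.INTER_CUBIC))
```

```text
(no output)
```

View pics/a1.png

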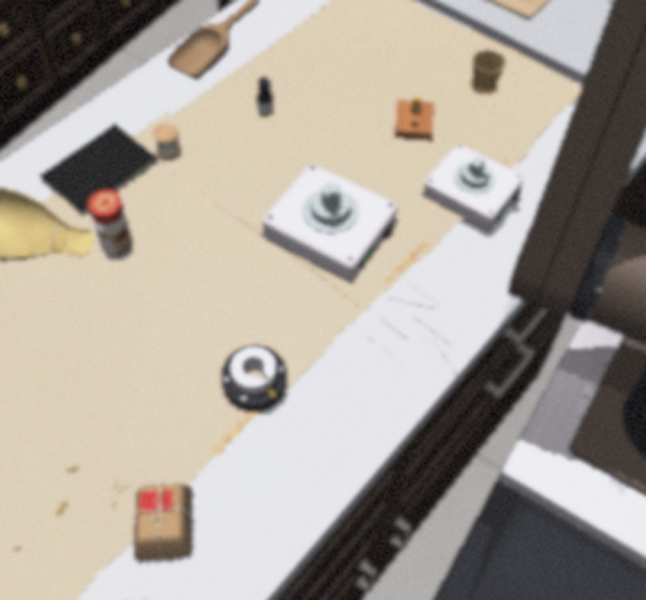

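View pics/b1.png

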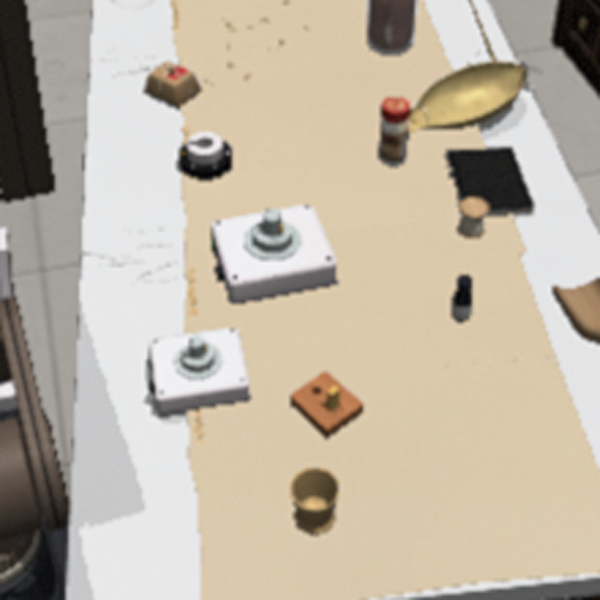

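Candidates — mill: scene (343,206), the larger white box, versus (404,191), a smaller look-alike. I choose (343,206). Key block: orange block at scene (379,160) / side (339,278), with the brass key; the only other brass thing is the mortar (411,140). Pulley: black/aluminium at scene (310,276); it is the only one.

Run:
```python
from h import *
p=shot('wrist'); s=ctrl.get_state()
E=np.linalg.inv(p['extrinsics']); T=R.from_quat(s['tcp_rot'])
print('cam in tool mm',(T.inv().apply(E[:3,3]-s['eef_pos'])*1000).round(1)); print((T.as_matrix().T@E[:3,:3]).round(3), p['fx'],p['cx'],p['cy'])
for n,X in dict(block=(.508,-.291,.2),mill=(.495,-.03,.25),pulley=(.451,.222,.2)).items(): print(n,tool(X).round())
```

```text
cam in tool mm [  74.    -0.3 -120.7]
[[-0.001 -0.958 -0.286]
 [ 1.    -0.001 -0.001]
 [ 0.    -0.286  0.958]] 291.50510525684007 315.85884984043525 198.6111796001946
block [ 422. -270.   53.]
mill [ 473. -526.    3.]
pulley [ 491. -781.   53.]
```

Call:
{"method": "send_rows", "body": {
  "rows": "0 0 0 422 -270 50 1; 0 0 0 422 -270 50 1; 0 0 0 422 -270 50 1; 0 0 0 422 -270 50 1; 0 0 0 422 -270 50 1; 0 0 0 422 -270 50 1; 0 0 0 422 -270 50 1; 0 0 0 422 -270 50 1"
}}

```text
time: 2.15
eef_pos: [0.5065, -0.2916, 0.2039]
tcp_rot: [0.993, 0.122, 0.0, 0.0]
contact_force: [0.5, -0.6, 0.0]
opening: 0.998
finger_force: 0.0
```

Run:
```python
from h import *
p=shot('wrist','w1'); 
for t in ('key','key_block','shaft_end'):
    for d in ctrl.look_for(p,t)[:3]:
        X=w(p,d['position']); print(t,round(d['p'],2),X.round(4),px(p,X).round())
import pickle; pickle.dump(p,open('w1.pkl','wb'))
cv2.imwrite('pics/w1c.png',cv2.resize(cv2.imread('pics/w1.png')[60:360,160:480],None,fx=2,fy=2,interpolation=cv2.INTER_CUBIC)[:600])
```

```text
key 0.46 [ 0.5197 -0.2921  0.0495] [320. 178.]
key_block 0.85 [ 0.5138 -0.2758  0.0192] [303. 173.]
shaft_end 0.7 [ 0.519  -0.0528  0.051 ] [ 63. 116.]
shaft_end 0.69 [ 0.408  -0.2103  0.0357] [222. 254.]
```

View pics/w1c.png

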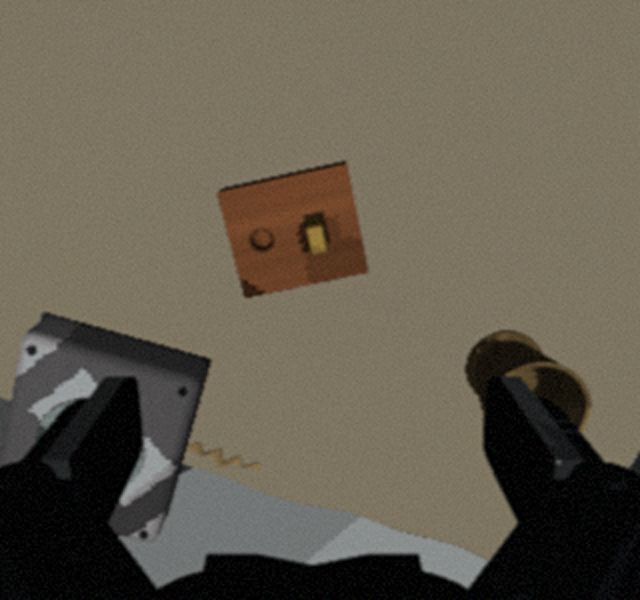

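Run:
```python
from h import *
import pickle; p=pickle.load(open('w1.pkl','rb'))
f=lambda u,v,z: ray(p,160+u/2,60+v/2,z)
C=np.array([f(u,v,.02) for u,v in((221,192),(347,165),(368,271),(246,296))]); print(C.round(4)); c=C.mean(0); print('block c',c)
print('sides',[np.linalg.norm(C[i]-C[i-1]).round(4) for i in range(4)])
e1=(C[1]+C[2]-C[0]-C[3])[:2]; e2=(C[0]+C[1]-C[2]-C[3])[:2]
print('yaw long', np.degrees(np.arctan2(e1[1],e1[0])),'short',np.degrees(np.arctan2(e2[1],e2[0])))
hsv=cv2.cvtColor(p['color'],cv2.COLOR_RGB2HSV)[150:210,290:345]
m=((hsv[...,0]>20)&(hsv[...,0]<34)&(hsv[...,1]>110)&(hsv[...,2]>100)).astype('uint8')
r=cv2.minAreaRect(cv2.findNonZero(m)); print(m.sum(),r)
B=cv2.boxPoints(r)+[290,150]; K=np.array([ray(p,u,v,.048) for u,v in B]); print(K.round(4)); print('key',K.mean(0))
for i in range(4): d=K[i]-K[i-1]; print(np.linalg.norm(d),np.degrees(np.arctan2(d[1],d[0])))
print(ray(p,318.5,180,.048))
```

```text
[[ 0.5236 -0.2382  0.02  ]
 [ 0.553  -0.2985  0.02  ]
 [ 0.5008 -0.3242  0.02  ]
 [ 0.4708 -0.2629  0.02  ]]
block c [ 0.5120601  -0.28094442  0.02      ]
sides [np.float64(0.0583), np.float64(0.067), np.float64(0.0582), np.float64(0.0683)]
yaw long -63.985045336739 short 25.66983511076984
68 ((27.899999618530273, 29.29999542236328), (12.629633903503418, 7.191874980926514), 74.74488067626953)
[[ 0.5213 -0.2845  0.048 ]
 [ 0.5247 -0.2906  0.048 ]
 [ 0.5138 -0.2967  0.048 ]
 [ 0.5103 -0.2906  0.048 ]]
key [ 0.51752998 -0.29057918  0.048     ]
0.012548874645976713 28.81230613415135
0.006948313434197141 -60.52301565545767
0.012524384491899142 -150.79702601430358
0.007034031498132206 119.67075809853664
[ 0.5170308 -0.2912987  0.048    ]
```

Call:
{"method": "send_rows", "body": {
  "rows": "0 0 -10 1 4 40 0; 0 0 -11.7 1 4 100 0; 0 0 -11.7 1 4 110 0; 0 0 -11.7 1 4 110 0",
  "grip_force": 30
}}

```text
time: 2.85
eef_pos: [0.5068, -0.2979, 0.0942]
tcp_rot: [0.975, 0.222, -0.0, -0.0]
contact_force: [0.5, 1.0, 0.9]
opening: 0.501
finger_force: 0.0
```

Run:
```python
from h import *
p=shot('wrist','w2'); s=ctrl.get_state(); print(s['eef_pos'],R.from_quat(s['tcp_rot']).as_euler('xyz',degrees=True),s['opening'])
hsv=cv2.cvtColor(p['color'],cv2.COLOR_RGB2HSV)
m=((hsv[...,0]>20)&(hsv[...,0]<34)&(hsv[...,1]>110)&(hsv[...,2]>90)).astype('uint8')
n,l,st,c=cv2.connectedComponentsWithStats(m); i=1+np.argmin(np.hypot(*(c[1:]-px(p,[.5173,-.2914,.048])).T)+1000*(st[1:,4]<40)); print(st[i],c[i])
r=cv2.minAreaRect(cv2.findNonZero((l==i).astype('uint8'))); K=np.array([ray(p,u,v,.048) for u,v in cv2.boxPoints(r)]); print(K.round(4),K.mean(0),tool(K.mean(0)))
print([tool(k).round(1) for k in K])
cv2.imwrite('pics/w2c.png',cv2.resize(p['color'][:,:,::-1][100:400,120:520],None,fx=2,fy=2)[:600])
```

```text
[ 0.50782401 -0.29838715  0.09573668] [ 1.79835916e+02 -6.91624482e-02  2.56349649e+01] 0.4978202268680468
[309 214  10   7  23] [312.7826087  216.30434783]
[[ 0.516  -0.2876  0.048 ]
 [ 0.5214 -0.291   0.048 ]
 [ 0.5197 -0.2934  0.048 ]
 [ 0.5143 -0.29    0.048 ]] [ 0.51785228 -0.29051142  0.048     ] [12.39086206 -2.89866446 47.74356209]
[array([12. , -6.3, 47.7]), array([15.4, -0.9, 47.8]), array([12.8,  0.5, 47.8]), array([ 9.4, -4.9, 47.7])]
```

View pics/w2c.png

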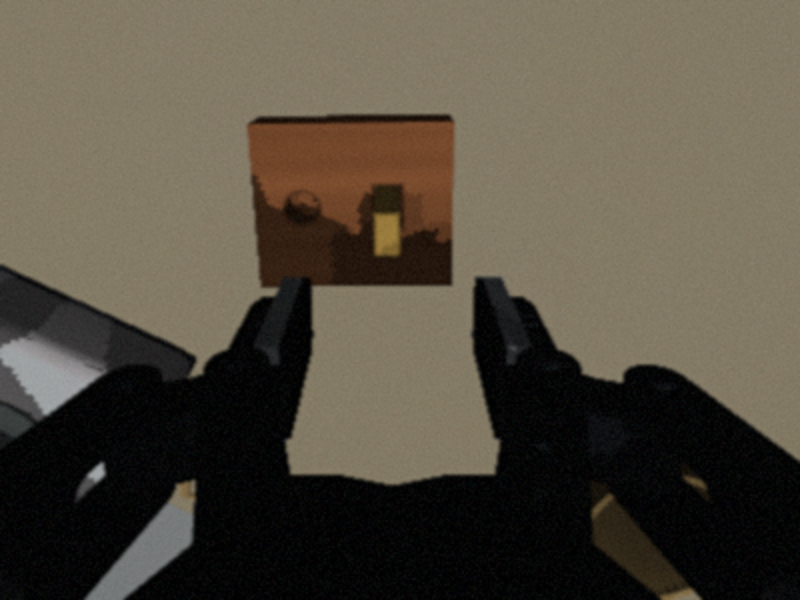

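Run:
```python
from h import *
p=shot('wrist'); s=ctrl.get_state(); print(s['eef_pos'])
for u,v in ((313.5,217),(307,217),(320,217),(313.5,206),(313.5,228)):
    X=ray(p,u,v,.048);print(X.round(4),tool(X).round(1))
```

```text
[ 0.50836042 -0.29851891  0.09653302]
[ 0.5179 -0.2918  0.048 ] [11.4 -2.1 48.5]
[ 0.5162 -0.2882  0.048 ] [11.5 -6.1 48.5]
[ 0.5197 -0.2954  0.048 ] [11.4  1.9 48.6]
[ 0.5244 -0.2888  0.048 ] [18.5 -2.1 48.6]
[ 0.5114 -0.295   0.048 ] [ 4.2 -2.1 48.5]
```

Call:
{"method": "send_rows", "body": {
  "rows": "0 0 0 1.4 -2.1 30 -0.4; 0 0 0 1.4 -2.1 48 -0.4; 0 0 0 1.4 -2.1 48 -0.4; 0 0 0 1.4 -2.1 48 -1; 0 0 0 1.4 -2.1 48 -1; 0 0 0 1.4 -2.1 48 -1; 0 0 0 1.4 -2.1 48 -1",
  "grip_force": 40
}}

```text
time: 3.82
eef_pos: [0.5083, -0.2949, 0.0469]
tcp_rot: [0.975, 0.223, 0.001, 0.001]
contact_force: [-0.1, 1.2, 5.2]
opening: 0.081
finger_force: 42.1
```

Call:
{"method": "send_rows", "body": {
  "rows": "0 0 0 0 0 -60 -1; 0 0 0 0 -30 -110 -1; 0 0 0 20 -80 -133 -1; 0 0 0 35 -140 -133 -1; 0 0 0 50 -200 -133 -1; 0 0 0 65 -246 -133 -1; 0 0 0 65 -246 -133 -1; 0 0 0 65 -246 -133 -1"
}}

```text
time: 4.82
eef_pos: [0.4593, -0.0445, 0.1786]
tcp_rot: [0.975, 0.223, -0.0, 0.0]
contact_force: [-0.1, 0.3, -0.3]
opening: 0.077
finger_force: 41.6
```

Run:
```python
from h import *
p=shot('wrist','w3'); s=ctrl.get_state(); print(s['eef_pos'],s['contact_force'],s['opening'],s['finger_force'],s['time'])
for t in ('shaft_end','shoulder_top','key','mill'):
    for d in ctrl.look_for(p,t)[:2]:
        X=w(p,d['position']); print(t,round(d['p'],2),X.round(4),px(p,X).round())
cv2.imwrite('pics/w3c.png',cv2.resize(p['color'][:,:,::-1][0:300,120:520],None,fx=2,fy=2,interpolation=cv2.INTER_CUBIC))
import pickle; pickle.dump((p,s),open('w3.pkl','wb'))
```

```text
[ 0.4594273  -0.0450386   0.17862407] [-0.61958106 -0.33142963 -1.18551205] 0.07828250874899934 41.64758317172527 4.875
shaft_end 0.61 [ 0.4236 -0.1868  0.0348] [425. 281.]
shoulder_top 0.77 [ 0.4208 -0.1906  0.0361] [427. 285.]
key 0.88 [ 0.4718 -0.0382  0.1761] [316. 247.]
key 0.23 [ 0.5175 -0.0175  0.0558] [317. 124.]
mill 0.9 [ 0.5202 -0.0205  0.0522] [322. 123.]
mill 0.88 [ 0.4201 -0.1883  0.04  ] [426. 287.]
```

View pics/w3c.png

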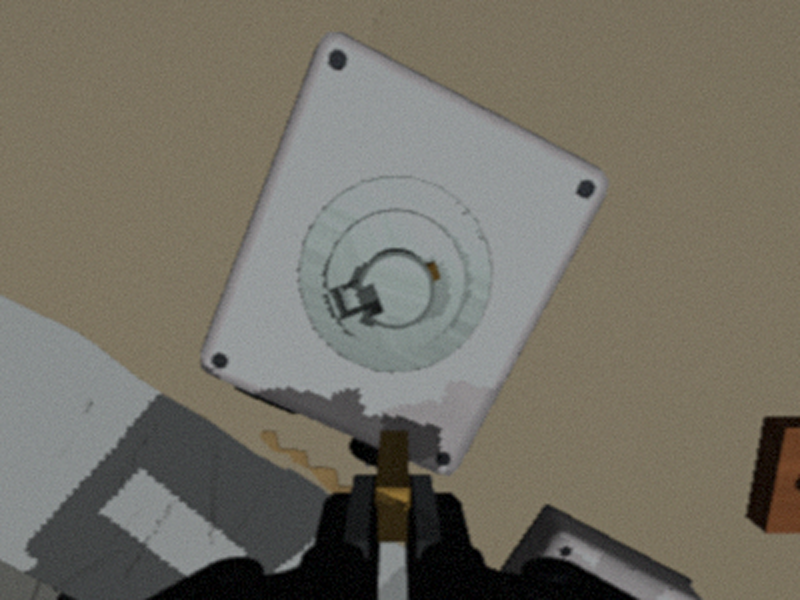

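Run:
```python
from h import *
import pickle; p,s=pickle.load(open('w3.pkl','rb'))
f=lambda u,v,z: ray(p,120+u/2,v/2,z)
B=np.array([f(u,v,.053) for u,v in((338,60),(586,188),(220,360),(443,459))]);print(B.round(4))
print('diag centers',(B[0]+B[3])/2,(B[1]+B[2])/2)
d=(B[0]+B[1]-B[2]-B[3])[:2]; print('mill yaw',np.degrees(np.arctan2(d[1],d[0])), [np.linalg.norm(B[i]-B[j]).round(4) for i,j in((0,1),(0,2),(1,3),(2,3))])
def fit(c,ax,z,n=40):
    t=np.linspace(0,2*np.pi,n); P=np.array([f(c[0]+ax*np.cos(a),c[1]+ax*np.sin(a),z) for a in t[:-1]]); return P.mean(0).round(4), np.linalg.norm(P-P.mean(0),axis=1).mean().round(4)
print('shaft end',fit((397,290),37,.101))
print('shoulder',fit((398,280),73,.071))
print('disc',fit((395,274),97,.055))
C=fit((397,290),37,.101)[0]
for n,u,v,z in (('notch top',368,298,.101),('pocket',355,302,.071),('pad',432,270,.09)):
    X=f(u,v,z)-C; print(n,X.round(4),np.degrees(np.arctan2(X[1],X[0])),np.hypot(X[0],X[1]))
# big crop of shaft
g=p['color'][100:190,260:380,::-1]; cv2.imwrite('pics/w3d.png',cv2.resize(g,(800,600),interpolation=cv2.INTER_CUBIC))
```

```text
[[ 0.57    0.0314  0.053 ]
 [ 0.5714 -0.0761  0.053 ]
 [ 0.4425  0.03    0.053 ]
 [ 0.4433 -0.0779  0.053 ]]
diag centers [ 0.50660641 -0.02324945  0.053     ] [ 0.50695209 -0.02303202  0.053     ]
mill yaw 0.7165308315407738 [np.float64(0.1075), np.float64(0.1275), np.float64(0.1282), np.float64(0.108)]
shaft end (array([ 0.5071, -0.0232,  0.101 ]), np.float64(0.0124))
shoulder (array([ 0.5075, -0.0238,  0.071 ]), np.float64(0.0279))
disc (array([ 0.5075, -0.0226,  0.055 ]), np.float64(0.0396))
notch top [-0.0066  0.0077  0.    ] 130.68122040138576 0.010096478329395234
pocket [-0.014   0.0111 -0.03  ] 141.7255023299297 0.017857408563765192
pad [ 0.0106 -0.0087 -0.011 ] -39.15402367057077 0.013714054433535012
```

View pics/w3d.png

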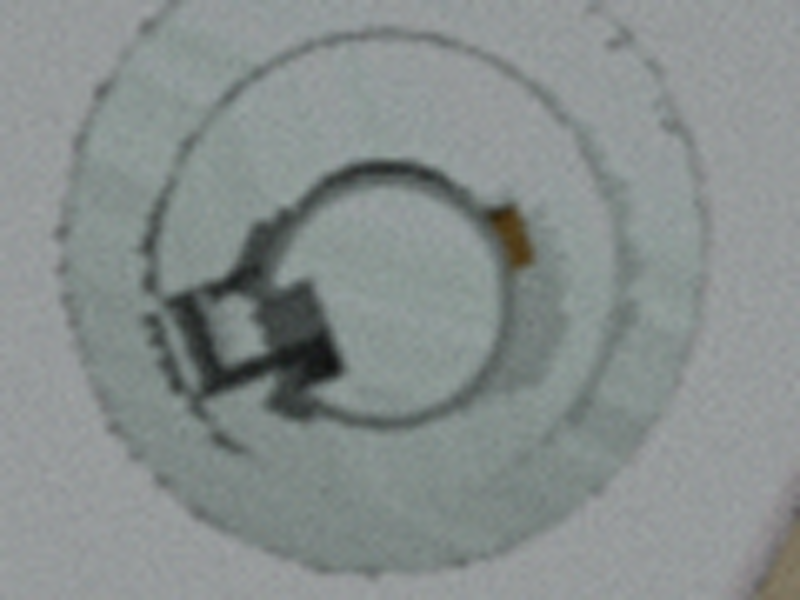

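Run:
```python
from h import *
import pickle; p,s=pickle.load(open('w3.pkl','rb'))
f=lambda u,v,z: ray(p,260+u*.15,100+v*.15,z)[:2]
ang=lambda d: round(float(np.degrees(np.arctan2(d[1],d[0]))),1)
C=np.mean([f(387+125*np.cos(a),299+127*np.sin(a),.101) for a in np.arange(0,6.28,.1)],axis=0); print('C',C)
a,b=f(320,280,.101),f(342,370,.101); print('floor',np.linalg.norm(a-b),'normal',ang([-(a-b)[1],(a-b)[0]]),'mid',((a+b)/2-C)*1e3,ang((a+b)/2-C))
a,b=f(165,298,.071),f(203,395,.071); print('outer',np.linalg.norm(a-b),'normal',ang([-(a-b)[1],(a-b)[0]]),'mid',((a+b)/2-C)*1e3,ang((a+b)/2-C))
a,b=f(203,390,.071),f(300,347,.071); print('pocket side dir',ang(a-b))
a,b=f(490,218,.091),f(528,262,.08);print('pad',ang(f(508,232,.091)-C),ang(f(500,212,.091)-C),ang(f(525,262,.091)-C))
a,b=f(245,235,.101),f(320,280,.101)
```

```text
C [ 0.50704163 -0.02296359]
floor 0.009307699691148011 normal 129.2 mid [-4.73947704  4.03523589] 139.6
outer 0.012033381024977655 normal 135.8 mid [-18.02827245  17.43327475] 136.0
pocket side dir 139.4
pad -39.1 -30.1 -53.1
```

Run:
```python
from h import *
import pickle; p,s=pickle.load(open('w3.pkl','rb'))
T=R.from_quat(s['tcp_rot']); 
for t in ((17,-4,39),(17,4,39),(17,-4,-1),(17,4,-1),(3,0,-1),(11,-4,-1),(11,4,-1)):
    u=px(p,T.apply(np.array(t)/1000)+s['eef_pos']); print(t,((u-[120,0])*2).round(1))
g=p['color'][205:280,280:350,::-1]; cv2.imwrite('pics/w3e.png',cv2.resize(g,(560,600),interpolation=cv2.INTER_CUBIC))
S=np.array([.507,-.023]); th=np.radians(138)
u=np.array([np.cos(th),np.sin(th)])
print('TCP target',S+.025*u)
```

```text
(17, -4, 39) [380.5 428.3]
(17, 4, 39) [408.1 428.3]
(17, -4, -1) [377.2 488.3]
(17, 4, -1) [412.8 488.3]
(3, 0, -1) [394.9 543.6]
(11, -4, -1) [377.4 512.4]
(11, 4, -1) [412.5 512.4]
TCP target [ 0.48842138 -0.00627173]
```

View pics/w3e.png

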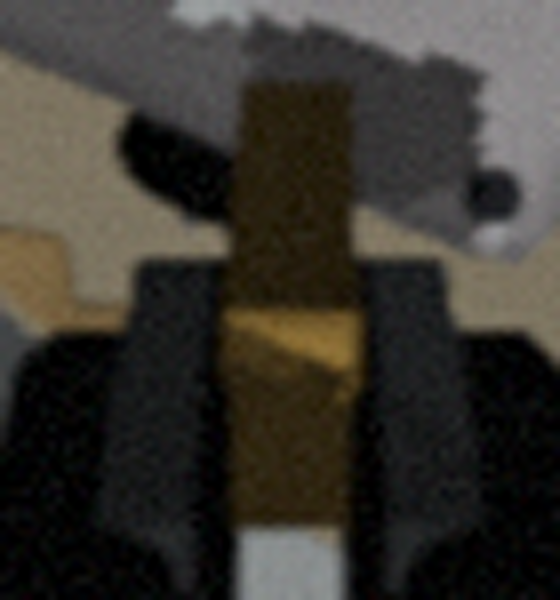

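Call:
{"method": "send_rows", "body": {
  "rows": "0 0 10 10 -5 0 -1; 0 0 20 20 -10 0 -1; 0 0 30 30 -15 0 -1; 0 0 40 42.8 -22.1 0 -1; 0 0 50 42.8 -22.1 10 -1; 0 0 60 42.8 -22.1 20 -1; 0 0 67.7 42.8 -22.1 28 -1; 0 0 67.7 42.8 -22.1 28 -1"
}}

```text
time: 6.08
eef_pos: [0.4879, -0.0065, 0.1498]
tcp_rot: [0.934, -0.358, -0.001, 0.0]
contact_force: [-0.3, -0.5, -1.3]
opening: 0.081
finger_force: 41.6
```

Run:
```python
from h import *
import pickle
p=shot('wrist','w4'); s=ctrl.get_state(); print(s['eef_pos'],R.from_quat(s['tcp_rot']).as_euler('xyz',degrees=True),s['contact_force'],s['opening'],s['time'],s['qpos'])
pickle.dump((p,s),open('w4.pkl','wb'))
cv2.imwrite('pics/w4c.png',cv2.resize(p['color'][:,:,::-1][120:280,220:420],None,fx=3.75,fy=3.75,interpolation=cv2.INTER_CUBIC))
T=R.from_quat(s['tcp_rot']); g=lambda X:((px(p,X)-[220,120])*3.75).round(0)
for t in ((17,-4,39),(17,4,39)): print('key',g(T.apply(np.array(t)/1000)+s['eef_pos']))
print('S',g([.507,-.023,.101]),g([.507,-.023,.071]))
```

```text
[ 0.48822698 -0.00647206  0.15041922] [ 1.79976998e+02  4.01039645e-02 -4.18977110e+01] [0.28310863 0.54579593 0.23334482] 0.08104877569558726 6.125 [-2.21399075e-01 -1.50792047e-02  2.11244385e+00 -1.01662896e-05
  1.04503487e+00  2.08065522e+00]
key [339. 347.]
key [391. 347.]
S [363. 278.] [362. 234.]
```

View pics/w4c.png

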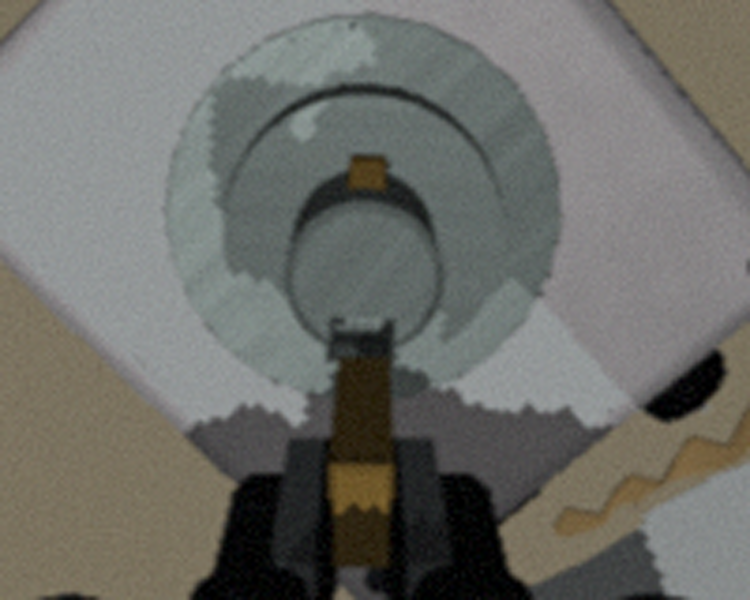

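Run:
```python
from h import *
import pickle
p,s=pickle.load(open('w4.pkl','rb'))
T=R.from_quat(s['tcp_rot']); g=lambda X:((px(p,X)-[220,120])*3.75).round(0)
for t in ((15,0,39),(16,0,39),(17,0,39),(17,0,38),(17,0,-1),(16,0,-1),(3,0,-1),(2,0,-1)): print('key',t,g(T.apply(np.array(t)/1000)+s['eef_pos']))
x=T.apply([1,0,0]); S=np.array([.507,-.023,.101])
for d in (13,12,6,-6,-11.5,-12,-13): print('shaft along x',d,g(S+x*d/1000))
for d in (27,-7,-23): print('shoulder z71 along x',d,g(S+x*d/1000-[0,0,.03]))
print('pad z91',g(S+x*.0165-[0,0,.01]),g(S+x*.013-[0,0,.01]))
```

```text
key (15, 0, 39) [365. 359.]
key (16, 0, 39) [365. 353.]
key (17, 0, 39) [365. 347.]
key (17, 0, 38) [365. 349.]
key (17, 0, -1) [367. 459.]
key (16, 0, -1) [367. 467.]
key (3, 0, -1) [367. 563.]
key (2, 0, -1) [367. 570.]
shaft along x 13 [363. 199.]
shaft along x 12 [363. 205.]
shaft along x 6 [363. 242.]
shaft along x -6 [363. 314.]
shaft along x -11.5 [363. 346.]
shaft along x -12 [363. 348.]
shaft along x -13 [363. 354.]
shoulder z71 along x 27 [362.  88.]
shoulder z71 along x -7 [362. 270.]
shoulder z71 along x -23 [363. 350.]
pad z91 [363. 166.] [363. 187.]
```

Call:
{"method": "send_rows", "body": {
  "rows": "0 0 0 0.8 0 3 -1; 0 0 0 0.8 0 6 -1; 0 0 0 0.8 0 9 -1; 0 0 0 0.8 0 12 -1; 0 0 0 0.8 0 14 -1; 0 0 0 0.8 0 16 -1",
  "grip_force": 22
}}

```text
time: 6.88
eef_pos: [0.4889, -0.0065, 0.1345]
tcp_rot: [0.934, -0.358, 0.0, -0.0]
contact_force: [0.3, -0.2, -0.8]
opening: 0.075
finger_force: 41.6
```

Call:
{"method": "send_rows", "body": {
  "rows": "0 0 0 0 0 4 -1; 0 0 0 0 0 8 -1; 0 0 0 0 0 12 -1; 0 0 0 0 0 16 -1; 0 0 0 0 0 20 -1; 0 0 0 0 0 23 -1; 0 0 0 0 0 25 -1",
  "grip_force": 22
}}

```text
time: 7.75
eef_pos: [0.4888, -0.0065, 0.1094]
tcp_rot: [0.934, -0.358, -0.0, 0.0]
contact_force: [-0.1, -1.3, 0.1]
opening: 0.08
finger_force: 41.6
```

Call:
{"method": "send_rows", "body": {
  "rows": "0 0 0 0 0 1 -1; 0 0 0 0 0 2 -1; 0 0 0 0 0 3 -1; 0 0 0 0 0 4 -1"
}}

```text
time: 8.25
eef_pos: [0.4889, -0.0065, 0.1057]
tcp_rot: [0.934, -0.358, 0.0, -0.0]
contact_force: [-0.1, 0.4, -0.5]
opening: 0.081
finger_force: 41.6
```

Call:
{"method": "send_rows", "body": {
  "rows": "0 0 0 0 0 1.5 -1; 0 0 0 0 0 3 -1; 0 0 0 0 0 4.5 -1; 0 0 0 0 0 6 -1; 0 0 0 0 0 7 -1"
}}

```text
time: 8.88
eef_pos: [0.4888, -0.0065, 0.0985]
tcp_rot: [0.934, -0.358, -0.0, 0.0]
contact_force: [0.1, 0.5, -0.9]
opening: 0.083
finger_force: 41.6
```

Call:
{"method": "send_rows", "body": {
  "rows": "0 0 0 0 0 1 -1; 0 0 0 0 0 1.5 -1; 0 0 0 0 0 1.5 -1"
}}

```text
time: 9.25
eef_pos: [0.4889, -0.0065, 0.0972]
tcp_rot: [0.934, -0.358, -0.0, 0.0]
contact_force: [1.2, -0.0, -0.4]
opening: 0.078
finger_force: 41.6
```

Call:
{"method": "send_rows", "body": {
  "rows": "0 0 0 0 0 0.5 -1; 0 0 0 0 0 0.8 -1; 0 0 0 0 0 0.8 -1"
}}

```text
time: 9.62
eef_pos: [0.4889, -0.0065, 0.0964]
tcp_rot: [0.934, -0.358, 0.0, -0.0]
contact_force: [-0.1, 0.3, 0.1]
opening: 0.082
finger_force: 41.6
```

Call:
{"method": "send_rows", "body": {
  "rows": "0 0 0 0 0 0.5 -1; 0 0 0 0 0 0.8 -1; 0 0 0 0 0 0.8 -1"
}}

```text
time: 10.0
eef_pos: [0.489, -0.0065, 0.0962]
tcp_rot: [0.934, -0.358, -0.0, 0.0]
contact_force: [-2.9, 0.3, 5.7]
opening: 0.083
finger_force: 42.4
```

Call:
{"method": "send_rows", "body": {
  "rows": "0 0 0 0 0 0.5 -0.5; 0 0 0 0 0 0.5 -0.3; 0 0 0 0 0 0.5 -0.3; 0 0 0 -2 0 0 -0.3; 0 0 0 -2 0 -20 -0.3; 0 0 0 -15 0 -60 -0.3; 0 0 0 -20 0 -70 -0.3"
}}

```text
time: 10.88
eef_pos: [0.4752, 0.0069, 0.1681]
tcp_rot: [0.934, -0.358, 0.003, -0.0]
contact_force: [-0.1, -0.2, -0.5]
opening: 0.354
finger_force: 0.0
```

Run:
```python
from h import *
import pickle
p=shot('wrist','w5'); s=ctrl.get_state(); print(s['eef_pos'],s['contact_force'],s['opening'],s['time'])
pickle.dump((p,s),open('w5.pkl','wb'))
g=lambda X:((px(p,X)-[240,100])*4).round(0)
T=R.from_quat(s['tcp_rot']); x=T.apply([1,0,0]);y=T.apply([0,1,0]); S=np.array([.507,-.023,0])
print('pred key top corners',[g(S-x*(.015+a*.007)+y*b*.004+[0,0,.097]) for a,b in((-1,-1),(-1,1),(1,1),(1,-1))])
cv2.imwrite('pics/w5c.png',cv2.resize(p['color'][:,:,::-1][100:240,240:400],None,fx=4,fy=4,interpolation=cv2.INTER_CUBIC))
```

```text
[0.4747988  0.00721304 0.16811178] [ 0.91468194  0.52240593 -0.29996921] 0.34758144600095114 10.925
pred key top corners [array([293., 282.]), array([341., 282.]), array([340., 363.]), array([293., 363.])]
```

View pics/w5c.png

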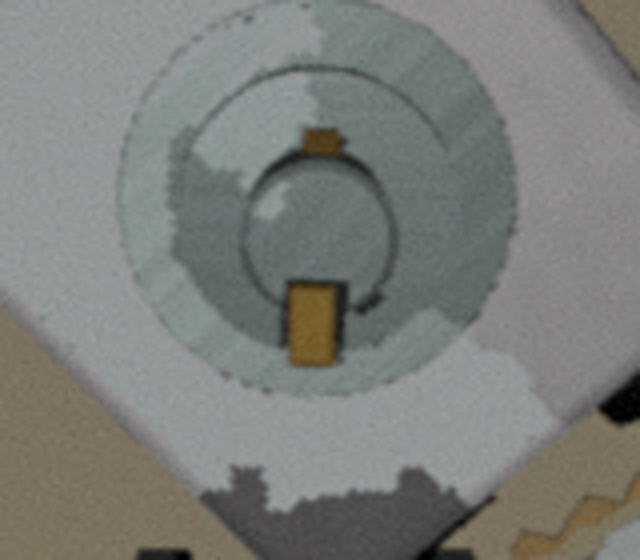

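Run:
```python
from h import *
import pickle
p,s=pickle.load(open('w5.pkl','rb'))
f=lambda u,v,z: ray(p,240+u/4,100+v/4,z)[:2]
ang=lambda d: round(float(np.degrees(np.arctan2(d[1],d[0]))),1)
K=f(313.5,324.5,.097); P=f(323,128,.091); C=f(320,235,.101); S=np.array([.507,-.023])
print('K',K,'pad outer',P,'C',C); print('K-P',ang(K-P),np.linalg.norm(K-P),'K-C',ang(K-C),np.linalg.norm(K-C),'K-S',ang(K-S),np.linalg.norm(K-S),'C-P',ang(C-P))
a,b=f(290,283,.097),f(290,366,.097);c,d=f(337,283,.097),f(337,366,.097); print('key x dir',ang(b-a),ang(d-c),'tool',ang(-R.from_quat(s['tcp_rot']).apply([1,0,0])))
u=(K-P)/np.linalg.norm(K-P); print('axis from K,P', (K+P)/2-u*(15-16.5)/2000)
X=[.447,.222,.19]; print('pulley',tool(X))
```

```text
K [ 0.49606254 -0.01239031] pad outer [ 0.51883509 -0.03495167] C [ 0.50709925 -0.02366117]
K-P 135.3 0.03205625579699352 K-C 134.4 0.015774698979493438 K-S 135.9 0.015237893292737306 C-P 136.1
key x dir 137.8 138.5 tool 138.1
axis from K,P [ 0.50691602 -0.02314314]
pulley [-164.15140046 -141.23942004  -22.15964077]
```

Call:
{"method": "send_rows", "body": {
  "rows": "0 0 0 -20 -20 -32 0; 0 0 0 -60 -50 -32 0; 0 0 0 -100 -80 -32 1; 0 0 0 -150 -115 -32 1; 0 0 0 -187 -144 -32 1; 0 0 0 -187 -144 -32 1; 0 0 0 -187 -144 -32 1"
}}

```text
time: 11.8
eef_pos: [0.4308, 0.2386, 0.1963]
tcp_rot: [0.934, -0.358, -0.001, 0.001]
contact_force: [-0.6, -0.1, -0.4]
opening: 0.996
finger_force: 0.0
```

Run:
```python
from h import *
import pickle
p=shot('wrist','w6'); s=ctrl.get_state(); print(s['eef_pos'],s['contact_force'],s['opening'],s['time'])
pickle.dump((p,s),open('w6.pkl','wb'))
for t in ('pulley',):
    for d in ctrl.look_for(p,t)[:2]:
        X=w(p,d['position']); print(t,round(d['p'],2),X.round(4),px(p,X).round())
cv2.imwrite('pics/w6c.png',cv2.resize(p['color'][:,:,::-1][50:250,200:440],None,fx=3,fy=3,interpolation=cv2.INTER_CUBIC))
```

```text
[0.43113816 0.23816443 0.19660117] [ 0.23146443  0.12179681 -0.24706033] 1.0020343501597588 11.85
pulley 0.55 [0.4647 0.2248 0.023 ] [304. 152.]
```

View pics/w6c.png

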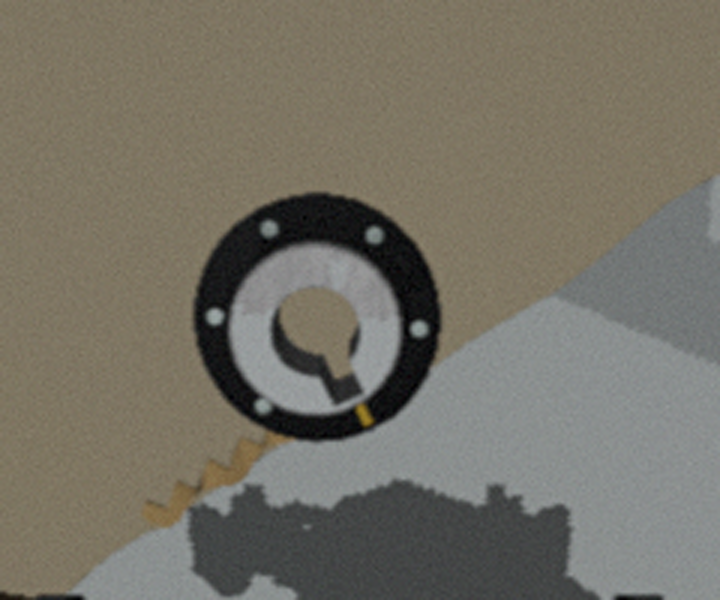

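Run:
```python
from h import *
import pickle
p,s=pickle.load(open('w6.pkl','rb'))
f=lambda u,v,z: ray(p,200+u/3,50+v/3,z)[:2]
ang=lambda d: round(float(np.degrees(np.arctan2(d[1],d[0]))),1)
t=np.arange(0,6.28,.1)
Cr=np.mean([f(317+123*np.cos(a),317+124*np.sin(a),.022) for a in t],axis=0); Cb=np.mean([f(316.5+86.5*np.cos(a),329+86*np.sin(a),.042) for a in t],axis=0)
print(Cr,Cb,'width',np.linalg.norm(f(194,317,.022)-f(440,317,.022)),np.linalg.norm(f(230,329,.042)-f(403,329,.042)))
# yellow by colour
h=cv2.cvtColor(p['color'],cv2.COLOR_RGB2HSV)[170:200,305:335]; m=(h[...,0]>18)&(h[...,0]<34)&(h[...,1]>140)&(h[...,2]>110)
v,u=np.nonzero(m); print(m.sum(),u.mean()+305,v.mean()+170)
Y=f(365,414,.022); print('yellow',ang(Y-Cr),np.linalg.norm(Y-Cr))
print('keyway',ang(f(347,390,.042)-Cb), 'tool C',tool([*(Cr+Cb)/2,.0]))
```

```text
[0.46007888 0.22713669] [0.45948966 0.22708029] width 0.08294849114269652 0.05459336343968358
18 320.72222222222223 187.83333333333334
yellow 164.3 0.03674151932640309
keyway 164.3 tool C [ 28.43685627 -11.2470813  196.81984863]
```

Call:
{"method": "send_rows", "body": {
  "rows": "0 0 -10 28.5 -11 20 1; 0 0 -20 28.5 -11 50 1; 0 0 -30 28.5 -11 80 1; 0 0 -40 28.5 -11 95 1; 0 0 -40 28.5 -11 120 1; 0 0 -40 28.5 -11 140 1; 0 0 -40 28.5 -11 152 1; 0 0 -40 28.5 -11 152 1"
}}

```text
time: 12.9
eef_pos: [0.4595, 0.2272, 0.0448]
tcp_rot: [1.0, -0.018, -0.001, 0.0]
contact_force: [-1.1, 0.9, 0.1]
opening: 1.002
finger_force: 0.0
```

Call:
{"method": "send_rows", "body": {
  "rows": "0 0 0 0 0 0 0.5; 0 0 0 0 0 0 -1; 0 0 0 0 0 0 -1; 0 0 0 0 0 0 -1; 0 0 0 0 0 0 -1; 0 0 0 0 0 0 -1",
  "grip_force": 50
}}

```text
time: 13.65
eef_pos: [0.461, 0.2284, 0.0471]
tcp_rot: [1.0, -0.017, 0.001, -0.0]
contact_force: [-1.1, -1.3, 5.9]
opening: 0.62
finger_force: 53.5
```

Call:
{"method": "send_rows", "body": {
  "rows": "0 0 0 0 0 -10 -1; 0 0 0 0 0 -30 -1; 0 0 0 0 0 -60 -1; 0 0 0 0 0 -100 -1; 0 0 0 0 0 -140 -1; 0 0 0 0 0 -140 -1; 0 0 0 0 0 -140 -1"
}}

```text
time: 14.52
eef_pos: [0.4585, 0.2278, 0.1838]
tcp_rot: [1.0, -0.017, -0.001, 0.0]
contact_force: [0.0, 0.2, -3.2]
opening: 0.62
finger_force: 53.3
```

Run:
```python
from h import *
import pickle
p=shot('wrist','w7'); s=ctrl.get_state(); print(s['eef_pos'],R.from_quat(s['tcp_rot']).as_euler('xyz',degrees=True),s['contact_force'],s['opening'],s['time'])
pickle.dump((p,s),open('w7.pkl','wb'))
T=R.from_quat(s['tcp_rot'])
g=cv2.cvtColor(p['color'],cv2.COLOR_RGB2GRAY)
# profile along centre column: tool x+
c=int(round(px(p,T.apply([.03,0,.02])+s['eef_pos'])[0])); print('col',c)
for r in range(120,300,2): print(r,g[r,c-2:c+3].mean().round().astype(int),end=' ')
print()
for t in ((42,0,23),(27.5,0,3),(14,0,3),(-14,0,3)): print(t,px(p,T.apply(np.array(t)/1000)+s['eef_pos']).round(1))
```

```text
[0.45815699 0.2277225  0.18305943] [179.92784072   0.25422303  -1.97227629] [-0.31229918 -1.22746539 -3.85734903] 0.6162508200624028 14.575
col 317
120 135 122 136 124 137 126 137 128 135 130 137 132 137 134 137 136 136 138 135 140 136 142 137 144 137 146 138 148 138 150 137 152 136 154 138 156 136 158 136 160 136 162 136 164 137 166 137 168 138 170 129 172 12 174 4 176 4 178 5 180 22 182 19 184 20 186 19 188 17 190 17 192 19 194 20 196 18 198 19 200 20 202 16 204 12 206 48 208 52 210 55 212 51 214 53 216 48 218 127 220 143 222 172 224 167 226 163 228 146 230 143 232 144 234 142 236 144 238 143 240 141 242 137 244 137 246 82 248 80 250 80 252 79 254 79 256 83 258 78 260 73 262 69 264 65 266 60 268 58 270 51 272 45 274 39 276 39 278 40 280 39 282 40 284 42 286 42 288 41 290 40 292 40 294 40 296 39 298 40 
(42, 0, 23) [317.4 177.9]
(27.5, 0, 3) [317.6 218.6]
(14, 0, 3) [317.6 245.7]
(-14, 0, 3) [317.5 297.3]
```

Call:
{"method": "send_rows", "body": {
  "rows": "0 0 5 5 20 0 -1; 0 0 10 15 65 0 -1; 0 0 15 27 120 0 -1; 0 0 20 40 175 0 -1; 0 0 25 52 225 0 -1; 0 0 28.3 57.3 249 0 -1; 0 0 28.3 57.3 249 0 -1; 0 0 28.3 57.3 249 0 -1"
}}

```text
time: 15.58
eef_pos: [0.5074, -0.022, 0.1838]
tcp_rot: [0.965, -0.261, -0.002, -0.0]
contact_force: [-0.6, -0.5, -2.8]
opening: 0.619
finger_force: 53.6
```

Run:
```python
from h import *
import pickle
q=[]
for i in range(4):
    p=shot('wrist','w8'); s=ctrl.get_state(); q.append(s['eef_pos'])
print(np.round(q,4),R.from_quat(s['tcp_rot']).as_euler('xyz',degrees=True),s['contact_force'],s['opening'],s['time'])
pickle.dump((p,s),open('w8.pkl','wb'))
# key top / yellow hue seen through the bore?
h=cv2.cvtColor(p['color'],cv2.COLOR_RGB2HSV); m=((h[...,0]>12)&(h[...,0]<34)&(h[...,1]>130)&(h[...,2]>60)).astype('uint8')
n,l,st,c=cv2.connectedComponentsWithStats(m); 
for i in range(1,n):
    if st[i,4]>8: print(st[i],c[i].round(1))
print('pred key top',px(p,[.507-.0108,-.0232+.0104,.097]), 'shaft end',px(p,[.507,-.0232,.101]))
print('tool of S',tool([.507,-.0232,.1]))
```

```text
[[ 0.5076 -0.0217  0.1842]
 [ 0.5078 -0.0216  0.1845]
 [ 0.508  -0.0216  0.1849]
 [ 0.5081 -0.0217  0.1852]] [ 1.79994638e+02  4.88885090e-02 -3.01706907e+01] [-0.91250943  0.12440828 -2.18495638] 0.6164023535490093 15.775
[559   5   5   7  10] [561.2   8.5]
[552   8   6   7  13] [555.2  11.1]
[596  11   4   7  10] [597.3  14.1]
[573  52   4   6  10] [574.1  55. ]
[572  62   5   7  12] [573.7  64.3]
[558 220   9   6  37] [561.6 222.4]
pred key top [315.06978359 230.34198472] shaft end [319.81054625 214.32494164]
tool of S [-0.13891733  1.90752185 85.16317283]
```

Call:
{"method": "send_rows", "body": {
  "rows": "0 0 0 0 1.9 5 -1; 0 0 0 0 1.9 15 -1; 0 0 0 0 1.9 25 -1; 0 0 0 0 1.9 32 -1; 0 0 0 0 1.9 32 -1; 0 0 0 0 1.9 32 -1"
}}

```text
time: 16.52
eef_pos: [0.5078, -0.0244, 0.1538]
tcp_rot: [0.965, -0.261, 0.0, -0.0]
contact_force: [0.7, 0.5, -2.3]
opening: 0.619
finger_force: 53.5
```

Run:
```python
from h import *
for i in range(3): p=shot('wrist','w9')
s=ctrl.get_state()
print(s['eef_pos'],s['contact_force'],s['wrist_torque'],s['opening'],s['time'],'tool of S',tool([.507,-.0232,.1]))
```

```text
[ 0.50787939 -0.02445324  0.15405469] [-0.1181743   0.2661072  -2.97665584] [ 0.05203187  0.01757405 -0.02276036] 0.615954212660234 16.675 tool of S [-1.44028691 -0.6235656  54.05358357]
```

```bash
cat > bolts.py <<'E'
from h import *
def bolts(p):
    g=cv2.cvtColor(p['color'],cv2.COLOR_RGB2GRAY).astype(float); r=[]
    for B in ((.570,.0314),(.5714,-.0761),(.4433,-.0779),(.4425,.03)):
        u,v=px(p,[*B,.053]); 
        if not(12<u<628 and 12<v<388): continue
        u0,v0=int(u)-11,int(v)-11; a=g[v0:v0+23,u0:u0+23]; m=(a<a.max()*.55)
        n,l,st,c=cv2.connectedComponentsWithStats(m.astype('uint8'))
        best=[(abs(c[i]-11).sum(),i) for i in range(1,n) if 8<st[i,4]<90]
        if not best: print(B,(u,v),'none',a.max()); continue
        i=min(best)[1]; X=ray(p,c[i][0]+u0,c[i][1]+v0,.053)[:2]; r.append(X-B); print(B,(round(u),round(v)),st[i,4],((X-B)*1000).round(2))
    return r
E
python3 - <<'E'
from bolts import *
import pickle
bolts(pickle.load(open('w3.pkl','rb'))[0]); print()
for i in range(2): p=shot('wrist','w9')
bolts(p); s=ctrl.get_state(); print(s['eef_pos'],tool([.507,-.0232,.1]))
E
```

```text
(0.57, 0.0314) (289, 30) 68 [0.02 0.54]
(0.5714, -0.0761) (413, 94) 57 [-0.19  0.39]
(0.4433, -0.0779) (342, 229) 23 [-11.68   3.42]
(0.4425, 0.03) (230, 180) 44 [-0.22  0.43]

(0.57, 0.0314) (215, 176) 58 [0.17 0.45]
(0.5714, -0.0761) (335, 101) 69 [-0.13  0.09]
(0.4433, -0.0779) (412, 240) 50 [0.12 0.6 ]
(0.4425, 0.03) (np.float64(301.24537136494126), np.float64(297.4579862750729)) none 89.0
[ 0.50777003 -0.02439859  0.15394513] [-1.30594189 -0.63505987 53.94439304]
```

Call:
{"method": "send_rows", "body": {
  "rows": "0 0 0 -1.3 -0.7 1 -1; 0 0 0 -1.3 -0.7 3 -1; 0 0 0 -1.3 -0.7 5 -1; 0 0 0 -1.3 -0.7 7 -1; 0 0 0 -1.3 -0.7 8.5 -1; 0 0 0 -1.3 -0.7 8.5 -1"
}}

```text
time: 17.52
eef_pos: [0.5068, -0.0232, 0.1449]
tcp_rot: [0.965, -0.261, -0.0, 0.0]
contact_force: [0.7, -0.5, -2.9]
opening: 0.616
finger_force: 53.6
```

Call:
{"method": "send_rows", "body": {
  "rows": "0 0 0 0 0 1 -1; 0 0 0 0 0 2 -1; 0 0 0 0 0 3 -1; 0 0 0 0 0 4 -1; 0 0 0 0 0 4 -1"
}}

```text
time: 18.15
eef_pos: [0.5068, -0.0231, 0.141]
tcp_rot: [0.965, -0.261, 0.0, 0.0]
contact_force: [0.7, -0.2, -2.6]
opening: 0.619
finger_force: 53.6
```

Call:
{"method": "send_rows", "body": {
  "rows": "0 0 0 0 0 1 -1; 0 0 0 0 0 2 -1; 0 0 0 0 0 3 -1; 0 0 0 0 0 3 -1"
}}

```text
time: 18.65
eef_pos: [0.5068, -0.0231, 0.138]
tcp_rot: [0.965, -0.261, 0.0, 0.0]
contact_force: [0.7, -0.4, -4.5]
opening: 0.619
finger_force: 53.6
```

Call:
{"method": "send_rows", "body": {
  "rows": "0 0 0 0 0 1 -1; 0 0 0 0 0 2 -1; 0 0 0 0 0 3 -1; 0 0 0 0 0 3 -1"
}}

```text
time: 19.15
eef_pos: [0.5068, -0.0231, 0.135]
tcp_rot: [0.965, -0.261, 0.0, 0.0]
contact_force: [1.4, -0.6, -3.1]
opening: 0.623
finger_force: 53.6
```

Call:
{"method": "send_rows", "body": {
  "rows": "0 0 0 0 0 1 -1; 0 0 0 0 0 2 -1; 0 0 0 0 0 3 -1; 0 0 0 0 0 3 -1"
}}

```text
time: 19.65
eef_pos: [0.5072, -0.0233, 0.1324]
tcp_rot: [0.965, -0.261, 0.001, 0.0]
contact_force: [0.5, -1.8, -1.2]
opening: 0.622
finger_force: 53.8
```

Call:
{"method": "send_rows", "body": {
  "rows": "0 0 0 0 0 1 -1; 0 0 0 0 0 2 -1; 0 0 0 0 0 3 -1; 0 0 0 0 0 4 -1"
}}

```text
time: 20.15
eef_pos: [0.5077, -0.0236, 0.1292]
tcp_rot: [0.965, -0.261, 0.001, 0.0]
contact_force: [0.7, -2.5, 6.2]
opening: 0.618
finger_force: 54.5
```

Call:
{"method": "send_rows", "body": {
  "rows": "0 0 0 0 0 1 -1; 0 0 0 0 0 2 -1; 0 0 0 0 0 3 -1; 0 0 0 0 0 4 -1"
}}

```text
time: 20.65
eef_pos: [0.5075, -0.0237, 0.1244]
tcp_rot: [0.965, -0.261, 0.001, 0.0]
contact_force: [3.1, -4.5, 1.7]
opening: 0.62
finger_force: 53.9
```

Call:
{"method": "send_rows", "body": {
  "rows": "0 0 0 0 0 1 -1; 0 0 0 0 0 2 -1; 0 0 0 0 0 3 -1; 0 0 0 0 0 4 -1"
}}

```text
time: 21.15
eef_pos: [0.5076, -0.0238, 0.1204]
tcp_rot: [0.965, -0.261, 0.001, 0.001]
contact_force: [2.8, -4.9, 2.7]
opening: 0.616
finger_force: 54.0
```

Call:
{"method": "send_rows", "body": {
  "rows": "0 0 0 0 0 1 -1; 0 0 0 0 0 2 -1; 0 0 0 0 0 2.5 -1; 0 0 0 0 0 3 -1"
}}

```text
time: 21.65
eef_pos: [0.5082, -0.0241, 0.1184]
tcp_rot: [0.965, -0.261, 0.002, 0.001]
contact_force: [1.5, -5.2, 7.6]
opening: 0.621
finger_force: 54.4
```

Call:
{"method": "send_rows", "body": {
  "rows": "0 0 0 0 0 0.5 -1; 0 0 0 0 0 1 -1; 0 0 0 0 0 1.5 -1; 0 0 0 0 0 1.5 -1"
}}

```text
time: 22.15
eef_pos: [0.5085, -0.0243, 0.1181]
tcp_rot: [0.965, -0.261, 0.002, 0.001]
contact_force: [-0.3, -5.5, 10.4]
opening: 0.616
finger_force: 54.9
```

Call:
{"method": "send_rows", "body": {
  "rows": "0 0 0 0 0 0.7 -1; 0 0 0 0 0 1.4 -1; 0 0 0 0 0 1.4 -1"
}}

```text
time: 22.52
eef_pos: [0.5086, -0.0243, 0.118]
tcp_rot: [0.965, -0.261, 0.002, 0.001]
contact_force: [-2.9, -3.9, 17.5]
opening: 0.619
finger_force: 55.6
```

Call:
{"method": "send_rows", "body": {
  "rows": "0 0 0 0 0 -1.5 -1; 0 0 0 0 0 -2 0.6; 0 0 0 0 0 -2 1; 0 0 0 0 0 -2 1; 0 0 0 0 0 -2 1; 0 0 0 0 0 -2 1"
}}

```text
time: 23.28
eef_pos: [0.5066, -0.0229, 0.1159]
tcp_rot: [0.965, -0.261, -0.0, -0.0]
contact_force: [-0.9, -1.4, 0.4]
opening: 1.001
finger_force: 0.0
```

Call:
{"method": "send_rows", "body": {
  "rows": "0 0 0 0 0 -10 1; 0 0 0 0 0 -30 1; 0 0 0 -10 0 -60 1; 0 0 0 -25 0 -85 1; 0 0 0 -25 0 -85 1; 0 0 0 -25 0 -85 1"
}}

```text
time: 24.02
eef_pos: [0.4851, -0.0105, 0.2007]
tcp_rot: [0.965, -0.261, -0.0, 0.0]
contact_force: [-0.3, 0.0, -0.2]
opening: 1.004
finger_force: 0.0
```

Run:
```python
from h import *
import pickle
p=shot('wrist','wa'); s=ctrl.get_state(); print(s['eef_pos'],s['contact_force'],s['opening'],s['time'])
pickle.dump((p,s),open('wa.pkl','wb'))
h=cv2.cvtColor(p['color'],cv2.COLOR_RGB2HSV); g=h[...,2]
S=np.array([.507,-.023]); ang=np.radians(np.arange(0,360,15))
# rim outer radius at z .093 by radial black/bright transitions, and boss at z .113
def edge(z,r0,r1,dark_inside):
    out=[]
    for a in ang:
        rr=np.arange(r0,r1,.0002); v=[]
        for r in rr:
            u,w_=px(p,[S[0]+r*np.cos(a),S[1]+r*np.sin(a),z]).round().astype(int)
            v.append(int(g[w_,u]) if 0<=u<640 and 0<=w_<400 else -1)
        v=np.array(v)
        if v.min()<0: continue
        k=np.argmax((v>70) if dark_inside else (v<70)); 
        if k>0: out.append((round(np.degrees(a)),round(rr[k]*1000,1)))
    return out
print('rim',edge(.093,.036,.050,True)); print('boss',edge(.113,.020,.036,False))
m=((h[...,0]>18)&(h[...,0]<34)&(h[...,1]>130)&(h[...,2]>80)).astype('uint8')
n,l,st,c=cv2.connectedComponentsWithStats(m)
for i in range(1,n):
    if st[i,4]>8:
        for z in(.093,.097):
            X=ray(p,*c[i],z)[:2]-S; 
            if np.hypot(*X)<.06: print(st[i],z,np.degrees(np.arctan2(X[1],X[0])).round(1),np.hypot(*X).round(4))
```

```text
[ 0.48487151 -0.01054705  0.2001271 ] [-0.42931117  0.07478758 -0.18696886] 0.9958870133289954 24.075
rim [(0, np.float64(42.8)), (30, np.float64(42.4)), (45, np.float64(41.8)), (60, np.float64(41.8)), (90, np.float64(41.4)), (105, np.float64(41.6)), (120, np.float64(41.0)), (150, np.float64(41.0)), (165, np.float64(41.6)), (180, np.float64(40.4)), (195, np.float64(40.4)), (210, np.float64(40.4)), (225, np.float64(40.8)), (240, np.float64(41.4)), (270, np.float64(41.2)), (285, np.float64(42.0)), (300, np.float64(42.2)), (330, np.float64(43.2)), (345, np.float64(43.2))]
boss [(0, np.float64(28.8)), (15, np.float64(28.6)), (30, np.float64(28.0)), (45, np.float64(28.2)), (60, np.float64(28.2)), (75, np.float64(27.2)), (90, np.float64(27.2)), (105, np.float64(27.2)), (150, np.float64(26.0)), (165, np.float64(26.0)), (180, np.float64(26.4)), (195, np.float64(26.2)), (210, np.float64(26.4)), (225, np.float64(26.6)), (240, np.float64(26.2)), (255, np.float64(26.8)), (270, np.float64(27.2)), (285, np.float64(27.6)), (300, np.float64(28.2)), (315, np.float64(28.2)), (330, np.float64(28.8)), (345, np.float64(28.4))]
[306 185  12  17 147] 0.093 134.5 0.0162
[306 185  12  17 147] 0.097 133.6 0.0151
[304 213   5   7  25] 0.093 134.7 0.0361
[304 213   5   7  25] 0.097 134.3 0.0347
```

Call:
{"method": "send_rows", "body": {
  "rows": "0 0 0 26 0 10 -0.2; 0 0 0 26 0 30 -0.2; 0 0 0 26 0 45 -0.2; 0 0 0 26 0 58 -0.2; 0 0 0 26 0 60 -0.2; 0 0 0 26 0 60 -0.2"
}}

```text
time: 24.82
eef_pos: [0.5078, -0.0236, 0.1413]
tcp_rot: [0.965, -0.261, 0.0, -0.0]
contact_force: [0.3, 0.0, -0.1]
opening: 0.401
finger_force: 0.0
```

Call:
{"method": "send_rows", "body": {
  "rows": "0 0 0 0 0 1.5 -0.2; 0 0 0 0 0 3 -0.2; 0 0 0 0 0 4 -0.2; 0 0 0 0 0 5 -0.2"
}}

```text
time: 25.32
eef_pos: [0.5077, -0.0236, 0.1362]
tcp_rot: [0.965, -0.261, 0.0, -0.0]
contact_force: [-0.3, -0.3, 0.6]
opening: 0.403
finger_force: 0.0
```

Call:
{"method": "send_rows", "body": {
  "rows": "0 0 0 0 0 1 -0.2; 0 0 0 0 0 2 -0.2; 0 0 0 0 0 3 -0.2; 0 0 0 0 0 3 -0.2"
}}

```text
time: 25.82
eef_pos: [0.5078, -0.0238, 0.1342]
tcp_rot: [0.965, -0.261, -0.0, 0.0]
contact_force: [-2.9, -1.0, 5.4]
opening: 0.4
finger_force: 2.8
```

Call:
{"method": "send_rows", "body": {
  "rows": "0 0 0 0 0 1 -0.2; 0 0 0 0 0 2 -0.2; 0 0 0 0 0 3 -0.2; 0 0 0 0 0 3 -0.2"
}}

```text
time: 26.32
eef_pos: [0.508, -0.0238, 0.1341]
tcp_rot: [0.965, -0.261, -0.001, 0.0]
contact_force: [-9.6, 1.5, 19.2]
opening: 0.401
finger_force: 9.9
```

Call:
{"method": "send_rows", "body": {
  "rows": "0 0 0 0 0 -4 -0.2; 0 0 0 0 0 -10 -0.2; 0 0 0 0 0 -40 -0.2; 0 0 0 -20 0 -80 0; 0 0 0 -25 0 -90 0; 0 0 0 -25 0 -90 0; 0 0 0 -25 0 -90 0; 0 0 0 -25 0 -90 0"
}}

```text
time: 27.32
eef_pos: [0.4855, -0.011, 0.2185]
tcp_rot: [0.965, -0.261, -0.001, 0.0]
contact_force: [0.6, 0.3, -0.7]
opening: 0.497
finger_force: 0.0
```

Run:
```python
from h import *
p=shot('wrist','wb'); s=ctrl.get_state(); print(s['eef_pos'],s['contact_force'],s['time'],np.abs(s['dq']).max())
h=cv2.cvtColor(p['color'],cv2.COLOR_RGB2HSV); S=np.array([.507,-.023])
m=((h[...,0]>18)&(h[...,0]<34)&(h[...,1]>130)&(h[...,2]>80)).astype('uint8')
n,l,st,c=cv2.connectedComponentsWithStats(m)
for i in range(1,n):
    if st[i,4]>8:
        X=ray(p,*c[i],.095)[:2]-S
        if np.hypot(*X)<.06: print(st[i],np.degrees(np.arctan2(X[1],X[0])).round(1),np.hypot(*X).round(4))
ctrl.sign_off()
```

```text
[ 0.48565859 -0.01105053  0.21878709] [-0.91006114  0.38776667 -0.81574746] 27.375 0.005210069415274489
[306 181  11  16 129] 133.9 0.0158
[304 206   5   7  25] 134.5 0.0353
the job is handed in; nothing more can be done
```

The key is standing on the bottom of the slot and the pulley is pressed home on the shoulder with its keyway on the key; I handed the job in at 27.4 s with the arm clear, and the verdict was not reported back to me.

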